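# Find the gear unit that rattles

## Robot

A 7-joint arm with a two-finger parallel gripper is mounted at the origin on the work surface. World frame = base frame: x ahead of the robot, y to its left, z up, the work surface at z = 0. Lengths are in m, angles in rad, forces in N, time in s.
With the tool pointing down it reaches from about 0.4 to 0.85 m from the base axis. Payload 4.5 kg.
Tool frame: the origin (TCP) lies between the finger pads; the fingertips stand 11 mm ahead of it and the grasp point (between the pads) lies 8 mm behind it (r.tip_reach is the distance from the TCP to the fingertips, in m); x points along the fingers, y is the direction in which the jaws open and shut, and the axes are right-handed (so a half turn about x gives the same grasp; the last joint's range is limited). The gripper opens to 88 mm and grips with 3 to 60 N. Pads are 18 mm wide; open, the fingers measure 123 mm over their backs; the gripper's body (75 mm by 187 mm) begins 45 mm behind the grasp point.
Start: joints at [-1.308, 0.689, -0.195, 1.565, 0.157, 0.902, -0.215], TCP at [0.142, 0.609, 0.25] pointing down, gripper open.
Joint ranges: [-3.01, 3.01], [-0.46, 2.08], [-1.47, 1.51], [0.13, 2.56], [-1, 4.14], [0.04, 2.09], [-2.66, 2.66]. Speed limits (rad/s): [2.57, 2.57, 3.14, 3.14, 3.14, 3.14, 3.14].

## Interface

Orientations are given as a unit quaternion [x, y, z, w].
In Python, from plant import r gives the robot as it stands.
- The arm moves only by the tool drive_tool, never from a script. Its argument "deltas" is a list of rows, each a list of 3 entries, a list of its own where there are three numbers: the turn, a rotation vector about the tool's x, y, z in degrees, then the shift along the tool's x, y, z in cm, then the finger opening in cm, from 0 to 8.81. A call has 1 to 12 rows; each row shifts and turns the commanded pose from where the row before left it, along the tool's axes as they then stand; what a row does not reach is not made up. A row lasts 1/12 s, in which the tool goes at most 41.7 mm and 7.16 degrees, less where a joint would pass 70% of its speed; a pose out of reach is approached as far as the arm can. A call is refused whole if a number of a shift passes 4.17 or a number of a turn 7.16, either way. A call with a gripper value outside its range is refused whole. The fingers move at their own pace and stop on an object; "force" is the grip in N (left out, the last holds). Time passes only in rows, so rows that do not move let the fingers close. It gives the time, the measured TCP pose, the force and the opening at its end, in the units of the state.
- r.get_state(): the state, without advancing time (a new reading comes with each control period).
- r.snapshot(name): name is "scene" or "top" or "wrist"; returns a dict with "color" (480x640x3 uint8, red, green, blue), "fov_y" (degrees; the focal length in pixels is half the picture's height over the tangent of half this angle, whatever the lens; pixels are square), "cx", "cy" (the principal point, pixels), "k1" (the pictures are not rectified: a ray, as slopes to the right and down, at radius r is drawn at 1 + k1 r^2 times it, then the intrinsics apply), "extrinsics" (4x4, takes a point from world to camera coordinates); the wrist camera has in their place "tool_from_camera" (4x4, takes a point from camera to tool coordinates, whose origin is the TCP and whose axes are the tool frame's). Camera axes: x right, y up, looking along -z (the intrinsics and any distortion apply to the point x, -y, -z); pixel columns grow to the right and rows downward; lengths in m; the calibration is good to about 2 mm. A picture is of the moment at which its call begins: read the wrist's pose just before it. There is no depth.
- r.finish_job(): hands the job in, once; it reports no verdict.
The state is a dict: "clock": time; "q": joint angles; "qd": joint speeds; "joint_torque": joint torques, N m; "tool_pos": TCP position; "eef_rot": TCP orientation; "contact_force": force on the tool from outside, world axes, zero at the start; "moment": the same for the moment, N m; "opening": opening from 0.0 (shut) to 1.0 (fully open).
Only numpy, scipy, OpenCV 4.12 (cv2) and the standard library are available. Lean on these libraries where they do the work, as an engineer would, in place of code of your own. Each camera call takes 0.05 s, during which the arm holds its last target. There are 200 camera calls.

## Task

One of the three sealed gear units in the rack has a gear loose inside: lift them in turn, shake each gently end to end until you feel which one has a piece moving, and lay that one fully down in the rework cradle. Put the sound ones back fully down in the nests they came from; do not drop or ram any unit, and leave the other things on the table alone.

Things in the scene. Friction and masses are not known exactly. Their poses are not given: they have to be found in the camera images.
- rack: Fixed plate 170 x 340 x 8 mm; three yellow nests 115 mm apart along y, a sealed gear unit in each. A unit lies on two sprung cross-bars (they give up to 4 mm, from 10 N on), tops 20 mm above the table, 66 mm free between them, inside four corner lugs (beside it, x = 37 to 51 mm either way) and two end stops, all 14 mm above the bars. Origin: middle of its underside; x along the units, z up.
- nest0 (a point): Left (+y) nest; the point is its middle, 42 mm above the table, half-way up a seated unit; x along the unit. A unit is a plain closed block 110 (x) x 44 (y) x 44 mm, black with aluminium ends; all look alike, 0.5 to 0.6 kg. Play in a nest: 4 mm at each end, 3 mm at each side; units start up to 3 mm off in x, 1.5 mm in y, 0.02 rad askew.
- nest1 (a point): Middle nest, as nest0. In one unit, in any nest, a 0.25 kg steel gear is loose: it slides up to 14 mm either way along x, starting within 4 mm of the middle, with 0.3 N friction: it moves when jerked along x well over 1.2 m/s2 or tipped endwise over 7 degrees, then stays where it stopped.
- nest2 (a point): Right (-y) nest, as nest0. A brisk 60 mm stroke along x in about 0.2 to 0.25 s throws a loose gear to the end that the stroke went towards. Its weight then hangs there: at rest, the moment about y on the gripper differs by about 0.07 N m between strokes one way and the other (slower or shorter strokes: less). In a sound unit nothing moves.
- cradle_mid (a point): Middle of the empty rework cradle (fixed single yellow nest on a plywood plate 170 x 100 x 8 mm, left of the rack), 42 mm above the table as in nest0, x along the unit, either way round. Bars, lugs, stops as in the rack, no lead-in, but only 2 mm play at each end, 2.5 mm at each side: a unit held off-centre lands on an end stop, 14 mm high; feel, lift a little, shift along x.
- bearing_m (a point): Bystander, to be left alone: ball bearing ring, 34 mm across, 11 mm high, standing on the rack's deck between two nests; the point is its middle. Five more bystanders (screwdriver, spanner, two wooden blocks, jar; all under 70 mm high) lie on the table nearer to the robot than the rack and beyond it.
- hexnut_m (a point): Bystander, to be left alone: brass nut, 26 mm across, 12 mm high, on the rack's deck between the other two nests; the point is its middle.

How it is judged:
By the outcome, as a careful person would: the job done as asked, in the order asked, and still so for the second after the job is handed in, with the robot touching nothing.
It also fails if it takes over 72 s, if anything falls off the work surface, if the arm or the gripper's body presses on something with over 40 N, if the wrist force passes 120 N, or if a joint passes its speed limit or range.

## Working session

There is one attempt and no reset: what is moved stays moved. The work goes in short steps, Python scripts to look and compute and a tool call to move; the robot and the scene stay as the last step left them, time stands still between calls to the robot, and variables do not carry over. Pictures are saved under pics/ and viewed, about 8 in all and at most 12, crops included, and the job is handed in when it is done.

Besides the shell and the picture viewer there is one more tool, called after "Call:" in YAML: its name, and indented under it one key for each argument. drive_tool: Moves the arm, as the interface text tells. Its arguments: {"type":"object","properties":{"deltas":{"type":"array","items":{"type":"array"}},"force":{"type":"number"}},"required":["deltas"]}

```bash
ls; mkdir -p pics; python3 - <<'E'
from plant import r
import cv2,numpy as np
s=r.get_state();print({k:np.round(v,3) for k,v in s.items()})
for n in("scene","top"):
    d=r.snapshot(n);cv2.imwrite(f"pics/{n}0.png",d["color"][:,:,::-1]);np.savez(n+"0.npz",**d)
    print(n,{k:(np.round(v,3).tolist()) for k,v in d.items() if k!="color"})
E
```

```text
pics
{'clock': np.float64(0.0), 'q': array([-1.308,  0.69 , -0.195,  1.566,  0.157,  0.902, -0.215]), 'qd': array([-0.   ,  0.001, -0.   ,  0.002,  0.   ,  0.   ,  0.002]), 'joint_torque': array([ 0.0000e+00, -5.2757e+01, -1.2670e+00, -1.5342e+01, -5.3000e-02,
        7.0000e-03,  0.0000e+00]), 'tool_pos': array([0.142, 0.608, 0.249]), 'eef_rot': array([ 0.08 ,  0.703, -0.081,  0.702]), 'contact_force': array([-0.143,  0.477, -0.643]), 'moment': array([-0.023,  0.004, -0.02 ]), 'opening': np.float64(0.997)}
scene {'fov_y': 54.494, 'cx': 318.575, 'cy': 245.692, 'k1': -0.021, 'extrinsics': [[0.543, 0.839, -0.014, -0.304], [-0.551, 0.369, 0.748, 0.24], [0.633, -0.399, 0.663, -1.052], [0.0, 0.0, 0.0, 1.0]]}
top {'fov_y': 56.652, 'cx': 324.619, 'cy': 246.694, 'k1': -0.1, 'extrinsics': [[-0.018, -1.0, 0.021, 0.019], [0.996, -0.016, 0.091, -0.541], [-0.091, 0.023, 0.996, -0.679], [0.0, 0.0, 0.0, 1.0]]}
```

View pics/top0.png

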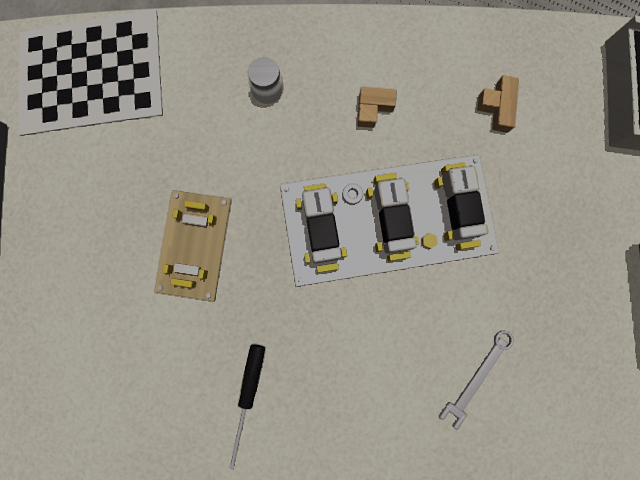

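View pics/scene0.png

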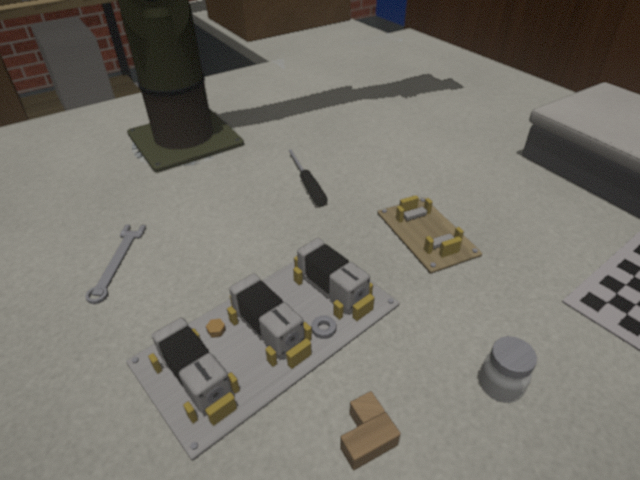

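The top view shows three units at about (321,227), (395,215) and (465,203), and the cradle at (192,245). The bearing is at (352,194) and the nut at (429,241). In the scene view the cradle is at (430,230). Next I measure from both views.

```bash
cat > h.py <<'E'
import numpy as np,cv2
from scipy.spatial.transform import Rotation as R
def K(d):
    f=240/np.tan(np.radians(float(d["fov_y"]))/2)
    return np.array([[f,0,d["cx"]],[0,f,d["cy"]],[0,0,1.]])
def cam(d,state=None):
    if "extrinsics" in d:
        E=np.array(d["extrinsics"]);return np.linalg.inv(E)
    T=np.eye(4);T[:3,:3]=R.from_quat(state["eef_rot"]).as_matrix();T[:3,3]=state["tool_pos"]
    return T@np.array(d["tool_from_camera"])
def ray(d,uv,C):
    k=K(d);p=(np.array(uv,float)-k[:2,2])/k[0,0];rd=np.linalg.norm(p);x=rd
    for _ in range(20): x=rd/(1+float(d["k1"])*x*x)
    p=p*(x/rd if rd else 1)
    v=C[:3,:3]@np.array([p[0],-p[1],-1]);return C[:3,3],v/np.linalg.norm(v)
def plane(d,uv,C,z):
    o,v=ray(d,uv,C);return o+v*(z-o[2])/v[2]
def tri(rays):
    A=sum(np.eye(3)-np.outer(v,v) for o,v in rays);b=sum((np.eye(3)-np.outer(v,v))@o for o,v in rays)
    p=np.linalg.solve(A,b);return p,max(np.linalg.norm(np.cross(p-o,v)) for o,v in rays)
def proj(d,P,C):
    c=np.linalg.inv(C)@np.append(P,1);s=np.array([c[0],-c[1]])/-c[2];s*=1+float(d["k1"])*(s@s)
    k=K(d);return s*k[0,0]+k[:2,2]
def blobs(mask,amin,amax=1e9):
    n,l,st,c=cv2.connectedComponentsWithStats(mask.astype(np.uint8));
    return [(c[i],st[i,4],cv2.minAreaRect(np.argwhere(l==i)[:,::-1].astype(np.float32))) for i in range(1,n) if amin<=st[i,4]<=amax]
def yellow(im):
    h=cv2.cvtColor(im,cv2.COLOR_RGB2HSV);return (h[...,0]>18)&(h[...,0]<32)&(h[...,1]>170)&(h[...,2]>90)
E
python3 - <<'E'
from h import *
for n in("top","scene"):
    d=dict(np.load(n+"0.npz"));C=cam(d);im=d["color"]
    print(n,"yellow")
    for c,a,rc in blobs(yellow(im),15):print(np.round(c,1),a,"z34:",np.round(plane(d,c,C,.034),4)[:2])
    print("black")
    m=im.max(2)<45
    for c,a,rc in blobs(m,150,3000):print(np.round(c,1),a,np.round(rc[1]),round(rc[2]),"z64:",np.round(plane(d,c,C,.064),4)[:2])
a=cv2.resize(cv2.imread("pics/top0.png")[150:310,150:500],None,fx=2.2,fy=2.2,interpolation=3)
b=cv2.resize(cv2.imread("pics/scene0.png")[185:455,120:490],None,fx=2,fy=2,interpolation=3)
cv2.imwrite("pics/a1.png",a);cv2.imwrite("pics/b1.png",b)
E
```

```text
top yellow
[460.8 164.7] 19 z34: [ 0.6702 -0.2122]
[194.  204.7] 105 z34: [0.6104 0.2156]
[174.8 213.1] 28 z34: [0.5975 0.2462]
[209.8 218.3] 26 z34: [0.5882 0.1902]
[471.9 245.1] 36 z34: [ 0.5393 -0.2235]
[165.3 268.2] 29 z34: [0.5108 0.2599]
[328.5 269.9] 18 z34: [0.5042 0.0051]
[200.3 272.8] 23 z34: [0.5028 0.2046]
[181.2 282.4] 129 z34: [0.4884 0.2345]
black
[123.8  28.8] 195 [15. 14.] 90 z64: [0.8993 0.332 ]
[93.3 33.5] 191 [14. 15.] 84 z64: [0.8942 0.3837]
[45.6 52.3] 749 [48. 43.] 90 z64: [0.8662 0.4647]
[637.6  63.5] 268 [93.  5.] 90 z64: [ 0.8448 -0.5313]
[139.3  40.7] 201 [14. 15.] 84 z64: [0.8763 0.3043]
[108.8  45.5] 197 [14. 15.] 82 z64: [0.8708 0.3553]
[78.7 64.7] 817 [37. 43.] 40 z64: [0.8398 0.404 ]
[125.4  72.3] 846 [39. 43.] 39 z64: [0.822  0.3239]
[44.5 99.7] 605 [46. 29.] 89 z64: [0.7826 0.4581]
[94.8 91.6] 210 [15. 14.] 90 z64: [0.7915 0.3728]
[64.2 96.2] 208 [15. 14.] 90 z64: [0.7865 0.4243]
[142.3 100.1] 229 [15. 16.] 85 z64: [0.7736 0.2936]
[110.8 104.2] 224 [15. 15.] 90 z64: [0.7689 0.3448]
[ 79.8 108.9] 216 [16. 14.] 90 z64: [0.7635 0.396 ]
[  2.  160.1] 425 [108.   7.] 90 z64: [0.685  0.5243]
[465.4 209.7] 1071 [35. 34.] 80 z64: [ 0.5912 -0.2052]
[395.2 224.4] 510 [35. 31.] 81 z64: [ 0.57   -0.0958]
[319.  230.5] 383 [35. 28.] 81 z64: [0.5623 0.0192]
[251.1 375.9] 958 [16. 65.] 12 z64: [0.3496 0.1222]
scene yellow
black
[420.4   5.4] 199 [35. 16.] 0 z64: [-0.3318  1.0023]
[611.4  19.1] 637 [25. 54.] 27 z64: [0.1336 1.4038]
[116.2  39.2] 652 [81. 10.] 74 z64: [-0.5925  0.0197]
[622.5 180.4] 283 [46. 18.] 29 z64: [0.6829 0.544 ]
[322.4 266.8] 890 [37. 38.] 34 z64: [ 0.5741 -0.0025]
[256.4 304.2] 944 [42. 39.] 45 z64: [ 0.5846 -0.1103]
[621.7 303.4] 178 [20. 10.] 34 z64: [0.8418 0.2775]
[630.9 324.8] 192 [21. 11.] 30 z64: [0.8678 0.2544]
[182.  349.7] 1043 [38. 40.] 53 z64: [ 0.5995 -0.2157]
```

```bash
cat >> h.py <<'E'
def down(yaw):  # tool x down, tool y horizontal = nest +y (yaw = nest yaw); tool z = x cross y
    y=np.array([-np.sin(yaw),np.cos(yaw),0]);x=np.array([0,0,-1.]);return R.from_matrix(np.c_[x,y,np.cross(x,y)])
def rows(p0,R0,p1,R1,n):
    out=[];w=(R0.inv()*R1).as_rotvec()/n;Rc=R0
    for i in range(n):
        out.append([np.round(np.degrees(w),2).tolist(),np.round(Rc.inv().apply((p1-p0)/n)*100,2).tolist()]);Rc=Rc*R.from_rotvec(w)
    return out
E
python3 - <<'E'
from h import *
from plant import r
s=r.get_state();R0=R.from_quat(s["eef_rot"]);print(R0.as_matrix().round(3))
d=r.snapshot("wrist");print({k:np.round(v,3).tolist() for k,v in d.items() if k!="color"})
for f in (0,np.pi): print(np.degrees((R0.inv()*down(.0+f)).as_rotvec()))
E
```

```text
[[-0.     0.227  0.974]
 [-0.002  0.974 -0.227]
 [-1.    -0.002  0.   ]]
{'fov_y': 61.575, 'cx': 322.418, 'cy': 235.179, 'k1': -0.03, 'tool_from_camera': [[0.001, 0.256, -0.967, -0.136], [1.0, -0.0, 0.001, 0.001], [0.0, -0.967, -0.256, -0.064], [0.0, 0.0, 0.0, 1.0]]}
[-1.31064365e+01 -1.82730104e-03  9.65391622e-02]
[1.66893505e+02 1.41217984e-01 2.67298538e-03]
```

View pics/a1.png

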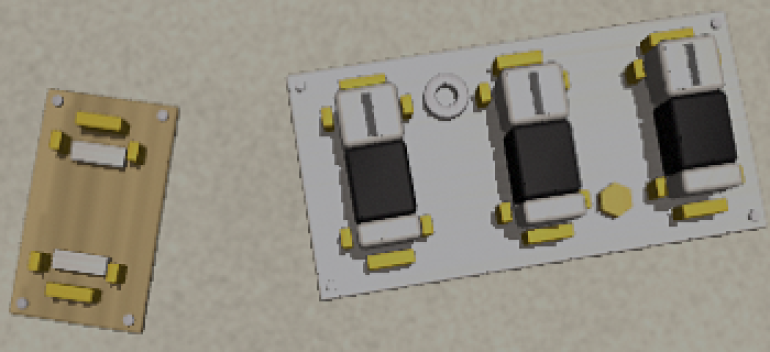

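The crop shows the aluminium end with the slot on the +x side of every unit, and the black patch is off-centre. The bearing sits between nest0 and nest1 at the far end, and the nut between nest1 and nest2 at the near end. Next I move the wrist camera over the rack.

```bash
python3 - <<'E'
from h import *
from plant import r
s=r.get_state();R0=R.from_quat(s["eef_rot"])
for q in rows(s["tool_pos"],R0,np.array([.53,.03,.30]),down(.129),22):print(q)
E
```

```text
[[-0.93, -0.0, 0.0], [-0.23, -2.16, 2.32]]
[[-0.93, -0.0, 0.0], [-0.23, -2.2, 2.28]]
[[-0.93, -0.0, 0.0], [-0.23, -2.23, 2.24]]
[[-0.93, -0.0, 0.0], [-0.23, -2.27, 2.21]]
[[-0.93, -0.0, 0.0], [-0.23, -2.31, 2.17]]
[[-0.93, -0.0, 0.0], [-0.23, -2.34, 2.13]]
[[-0.93, -0.0, 0.0], [-0.23, -2.38, 2.09]]
[[-0.93, -0.0, 0.0], [-0.23, -2.41, 2.05]]
[[-0.93, -0.0, 0.0], [-0.23, -2.44, 2.02]]
[[-0.93, -0.0, 0.0], [-0.23, -2.47, 1.98]]
[[-0.93, -0.0, 0.0], [-0.23, -2.51, 1.93]]
[[-0.93, -0.0, 0.0], [-0.23, -2.54, 1.89]]
[[-0.93, -0.0, 0.0], [-0.23, -2.57, 1.85]]
[[-0.93, -0.0, 0.0], [-0.23, -2.6, 1.81]]
[[-0.93, -0.0, 0.0], [-0.23, -2.63, 1.77]]
[[-0.93, -0.0, 0.0], [-0.23, -2.65, 1.72]]
[[-0.93, -0.0, 0.0], [-0.23, -2.68, 1.68]]
[[-0.93, -0.0, 0.0], [-0.23, -2.71, 1.64]]
[[-0.93, -0.0, 0.0], [-0.23, -2.74, 1.59]]
[[-0.93, -0.0, 0.0], [-0.23, -2.76, 1.55]]
[[-0.93, -0.0, 0.0], [-0.23, -2.79, 1.5]]
[[-0.93, -0.0, 0.0], [-0.23, -2.81, 1.46]]
```

Call:
drive_tool:
  deltas:
    - [[-0.9, 0, 0], [-0.2, -2.2, 2.3], 7]
    - [[-0.9, 0, 0], [-0.2, -2.2, 2.3], 7]
    - [[-0.9, 0, 0], [-0.2, -2.2, 2.2], 7]
    - [[-0.9, 0, 0], [-0.2, -2.3, 2.2], 7]
    - [[-0.9, 0, 0], [-0.2, -2.3, 2.2], 7]
    - [[-0.9, 0, 0], [-0.2, -2.3, 2.1], 7]
    - [[-0.9, 0, 0], [-0.2, -2.4, 2.1], 7]
    - [[-0.9, 0, 0], [-0.2, -2.4, 2.1], 7]
    - [[-0.9, 0, 0], [-0.2, -2.4, 2.0], 7]
    - [[-0.9, 0, 0], [-0.2, -2.5, 2.0], 7]
    - [[-0.9, 0, 0], [-0.2, -2.5, 1.9], 7]

```text
clock: 1.07
tool_pos: [0.3355, 0.3177, 0.2717]
eef_rot: [0.019, 0.707, -0.02, 0.707]
contact_force: [1.4, -0.3, 0.0]
opening: 0.795
```

Call:
drive_tool:
  deltas:
    - [[-0.9, 0, 0], [-0.2, -2.5, 1.9], 7]
    - [[-0.9, 0, 0], [-0.2, -2.6, 1.9], 7]
    - [[-0.9, 0, 0], [-0.2, -2.6, 1.8], 7]
    - [[-0.9, 0, 0], [-0.2, -2.6, 1.8], 7]
    - [[-0.9, 0, 0], [-0.2, -2.7, 1.7], 7]
    - [[-0.9, 0, 0], [-0.2, -2.7, 1.7], 7]
    - [[-0.9, 0, 0], [-0.2, -2.7, 1.6], 7]
    - [[-0.9, 0, 0], [-0.2, -2.7, 1.6], 7]
    - [[-0.9, 0, 0], [-0.2, -2.8, 1.6], 7]
    - [[-0.9, 0, 0], [-0.2, -2.8, 1.5], 7]
    - [[-0.9, 0, 0], [-0.2, -2.8, 1.5], 7]
    - [[0, 0, 0], [0, 0, 0], 7]

```text
clock: 2.07
tool_pos: [0.5309, 0.0208, 0.2935]
eef_rot: [-0.039, 0.705, 0.036, 0.707]
contact_force: [0.4, -0.8, 0.5]
opening: 0.794
```

```bash
python3 - <<'E'
from h import *
from plant import r
s=r.get_state();d=r.snapshot("wrist");s2=r.get_state()
print(s["clock"],s["tool_pos"],s2["tool_pos"],R.from_quat(s["eef_rot"]).as_matrix().round(4).tolist(),s["opening"])
cv2.imwrite("pics/w1.png",d["color"][:,:,::-1]);np.savez("w1.npz",tool_pos=s["tool_pos"],eef_rot=s["eef_rot"],**d)
E
```

```text
2.0667 [0.5309157  0.02077579 0.29347393] [0.5290674  0.02428931 0.29329033] [[0.0024, -0.1067, 0.9943], [-0.0039, 0.9943, 0.1068], [-1.0, -0.0041, 0.002]] 0.7938036313777704
```

View pics/w1.png

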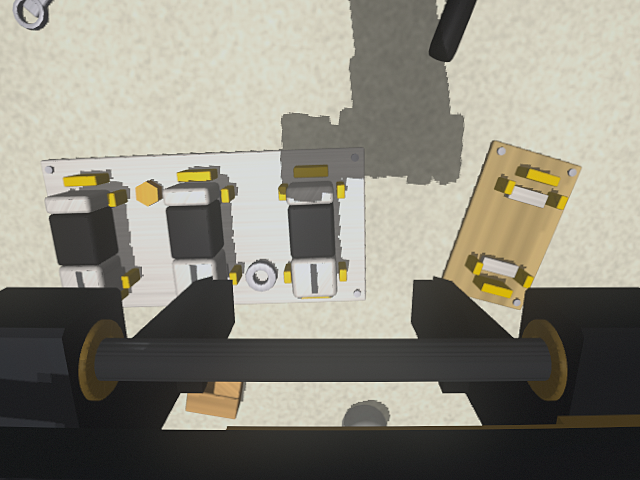

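The wrist view has robot-ward at the top, and the gripper hides the lower part below row 280. The arm was still settling too. I move 11 cm farther in x and take two settled views.

Call:
drive_tool:
  deltas:
    - [[0, 0, 0], [0, 1, 3], 7]
    - [[0, 0, 0], [0, 1, 3], 7]
    - [[0, 0, 0], [0, 1, 3], 7]
    - [[0, 0, 0], [0, 1, 2], 7]
    - [[0, 0, 0], [0, 0, 0], 7]
    - [[0, 0, 0], [0, 0, 0], 7]
    - [[0, 0, 0], [0, 0, 0], 7]

```text
clock: 2.7
tool_pos: [0.631, 0.0812, 0.2933]
eef_rot: [-0.042, 0.707, 0.042, 0.705]
contact_force: [0.2, -0.2, 0.1]
opening: 0.792
```

```bash
cat > snap.py <<'E'
import sys
from h import *
from plant import r
s=r.get_state();d=r.snapshot("wrist");s2=r.get_state();n=sys.argv[1]
print(s["clock"],s["tool_pos"].round(4),(s2["tool_pos"]-s["tool_pos"]).round(4),"M",np.round(s["moment"],3))
cv2.imwrite(f"pics/{n}.png",d["color"][:,:,::-1]);np.savez(n+".npz",tool_pos=s["tool_pos"],eef_rot=s["eef_rot"],**d)
E
python3 snap.py w2
```

```text
2.7 [0.631  0.0812 0.2933] [ 0.     -0.0007  0.0002] M [0.027 0.033 0.004]
```

Call:
drive_tool:
  deltas:
    - [[0, 0, 0], [0, -3, 0], 7]
    - [[0, 0, 0], [0, -3, 0], 7]
    - [[0, 0, 0], [0, -3, 0], 7]
    - [[0, 0, 0], [0, -3, 0], 7]
    - [[0, 0, 0], [0, 0, 0], 7]
    - [[0, 0, 0], [0, 0, 0], 7]
    - [[0, 0, 0], [0, 0, 0], 7]

```text
clock: 3.33
tool_pos: [0.6455, -0.038, 0.294]
eef_rot: [-0.041, 0.706, 0.042, 0.706]
contact_force: [0.7, 0.5, -0.6]
opening: 0.796
```

```bash
python3 snap.py w3; python3 - <<'E'
from h import *
for n in("w2","w3"):
    d=dict(np.load(n+".npz"));C=cam(d,d);im=d["color"]
    print(n)
    for c,a,rc in blobs(yellow(im),40):print("Y",np.round(c,1),a,np.round(rc[1]),"z34:",np.round(plane(d,c,C,.034),4)[:2])
    for c,a,rc in blobs(im.max(2)<60,500,6000):print("B",np.round(c,1),a,np.round(rc[1]),round(rc[2],1),"z64:",np.round(plane(d,c,C,.064),4)[:2])
E
```

```text
3.3333 [ 0.6455 -0.038   0.294 ] [0.0002 0.001  0.0001] M [ 0.078 -0.005  0.012]
w2
Y [255.8  56.4] 409 [11. 36.] z34: [0.5109 0.0058]
Y [132.5  59.6] 306 [10. 35.] z34: [ 0.5261 -0.1072]
Y [503.8  65.5] 404 [35. 11.] z34: [0.4911 0.2332]
Y [14.1 66.3] 319 [11. 29.] z34: [ 0.5435 -0.219 ]
Y [468.4  76. ] 130 [ 8. 15.] z34: [0.5042 0.2024]
Y [84.1 84.1] 458 [25. 23.] z34: [ 0.5525 -0.1527]
Y [288.3  78.4] 129 [15.  8.] z34: [0.5264 0.0372]
Y [224.9  81.4] 73 [15.  7.] z34: [ 0.5357 -0.021 ]
Y [165.1  82.4] 131 [15.  8.] z34: [ 0.5428 -0.0765]
Y [44.9 87.3] 122 [16.  8.] z34: [ 0.5593 -0.1903]
Y [524.8  94.3] 118 [ 8. 15.] z34: [0.5134 0.2585]
Y [436.7 167.4] 87 [ 6. 13.] z34: [0.5906 0.1887]
Y [231.9 175.2] 57 [12.  4.] z34: [ 0.6216 -0.009 ]
Y [175.4 176.8] 94 [13.  7.] z34: [ 0.6296 -0.0641]
Y [ 61.2 180.2] 101 [14.  7.] z34: [ 0.646  -0.1779]
Y [490.6 183.8] 99 [ 7. 14.] z34: [0.5999 0.2447]
Y [262.8 195.1] 249 [ 8. 33.] z34: [0.6377 0.0227]
Y [463.  195.6] 189 [24. 10.] z34: [0.6146 0.2199]
Y [148.8 197.8] 283 [ 9. 32.] z34: [ 0.6536 -0.0901]
Y [ 37.9 201.2] 277 [ 9. 33.] z34: [ 0
[... 597 characters left out ...]
0.0766]
Y [230.5  83.5] 86 [14.  7.] z34: [ 0.5518 -0.1345]
Y [170.6  84.9] 118 [14.  8.] z34: [ 0.5591 -0.1901]
Y [556.8 167. ] 107 [ 7. 15.] z34: [0.5909 0.188 ]
Y [236.5 177. ] 50 [12.  3.] z34: [ 0.6378 -0.1232]
Y [180.8 179. ] 93 [13.  7.] z34: [ 0.646  -0.1778]
Y [608.1 183. ] 99 [ 7. 14.] z34: [0.5999 0.2441]
Y [575.3 192.4] 315 [32. 10.] z34: [0.6132 0.2133]
Y [384.8 194. ] 262 [ 8. 33.] z34: [0.6375 0.0237]
Y [267.2 197. ] 254 [ 8. 32.] z34: [ 0.654  -0.0916]
Y [154.1 200.3] 256 [ 8. 33.] z34: [ 0.6704 -0.2038]
B [269.7 118.1] 1081 [61. 52.] 87.8 z64: [ 0.5789 -0.0918]
B [388.  113.5] 3121 [61. 52.] 90.0 z64: [0.563  0.0104]
B [139.2 118.7] 3056 [62. 62.] 84.8 z64: [ 0.5923 -0.206 ]
```

View pics/w3.png

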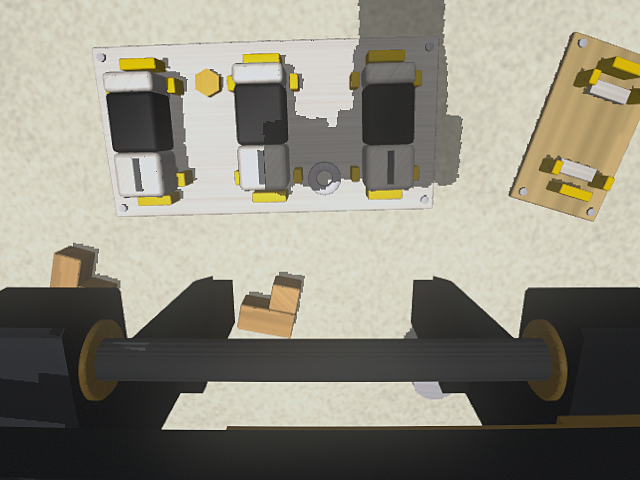

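w3 shows all six end stops of the three nests, and both views agree at 34 mm to within 1 mm. The slots and black patches can be used too, and the shadow on nest0/nest1 breaks the blobs. One more script checks heights and the unit offsets along x.

```bash
python3 - <<'E'
from h import *
D={n:dict(np.load(n+".npz")) for n in("w2","w3")};C={n:cam(D[n],D[n]) for n in D}
for n,a,b in(("s0n",(255.8,56.4),(386.8,55.1)),("s0f",(262.8,195.1),(384.8,194)),("s1n",(132.5,59.6),(261.3,57.4)),("s1f",(148.8,197.8),(267.2,197)),("s2f",(37.9,201.2),(154.1,200.3)),("c1",(468.4,76),(593.6,76.8)),("c2",(436.7,167.4),(556.8,167)),("c3",(490.6,183.8),(608.1,183))):
    p,e=tri([ray(D["w2"],a,C["w2"]),ray(D["w3"],b,C["w3"])]);print(n,p.round(4),round(e,4))
yaw=.14;ex=np.array([np.cos(yaw),np.sin(yaw),0])
N=[np.array([.5742,.0145,0]),np.array([.5899,-.0992,0]),np.array([.6070,-.2122,0])]
for n in D:
    g=D[n]["color"].max(2).astype(int);S={}
    for i,c in enumerate(N):
        # sample brightness along the unit's top midline (z=64)
        t=np.arange(-70,71,1.);v=[]
        for x in t:
            vals=[]
            for o in(-10,-12,10,12):
                ey=np.array([-ex[1],ex[0],0]);q=proj(D[n],c+ex*x/1000+ey*o/1000+[0,0,.064],C[n])
                u,w=np.round(q).astype(int);vals.append(g[w,u] if 0<=u<640 and 0<=w<480 else -1)
            v.append(np.median(vals))
        v=np.array(v);dv=np.diff(v);k=np.argsort(-abs(dv))[:8]
        print(n,i,sorted((int(t[j]),int(dv[j])) for j in k))
E
python3 - <<'E'
import cv2
a=cv2.imread("pics/w2.png")[20:225,0:340];cv2.imwrite("pics/w2c.png",cv2.resize(a,None,fx=2.3,fy=2.3,interpolation=2))
E
```

```text
s0n [0.5108 0.0059 0.0344] 0.0001
s0f [0.6371 0.0232 0.0372] 0.0
s1n [ 0.5257 -0.1082  0.0318] 0.0001
s1f [ 0.6549 -0.0923  0.0287] 0.0001
s2f [ 0.671  -0.2052  0.0307] 0.0001
c1 [0.504  0.2033 0.0312] 0.0002
c2 [0.5908 0.1892 0.0319] 0.0001
c3 [0.6    0.2455 0.0321] 0.0
w2 0 [(-55, -85), (-54, 48), (-53, 45), (-38, -57), (-37, -43), (15, 48), (55, 85), (64, 46)]
w2 1 [(-57, -80), (-40, -113), (12, 64), (13, 41), (51, -59), (52, -53), (53, 72), (55, 58)]
w2 2 [(-56, 66), (-37, -44), (14, 40), (18, -41), (19, 51), (36, 103), (54, -47), (55, 77)]
w3 0 [(-56, -24), (-54, 27), (-38, -34), (14, 38), (15, 28), (54, 54), (55, 81), (64, 22)]
w3 1 [(-64, -37), (-57, -73), (-41, -58), (-40, -82), (12, 54), (54, -38), (55, 50), (56, 57)]
w3 2 [(-55, -58), (-53, 53), (-39, -68), (-38, -67), (14, 73), (15, 47), (54, -49), (55, 115)]
```

View pics/w2c.png

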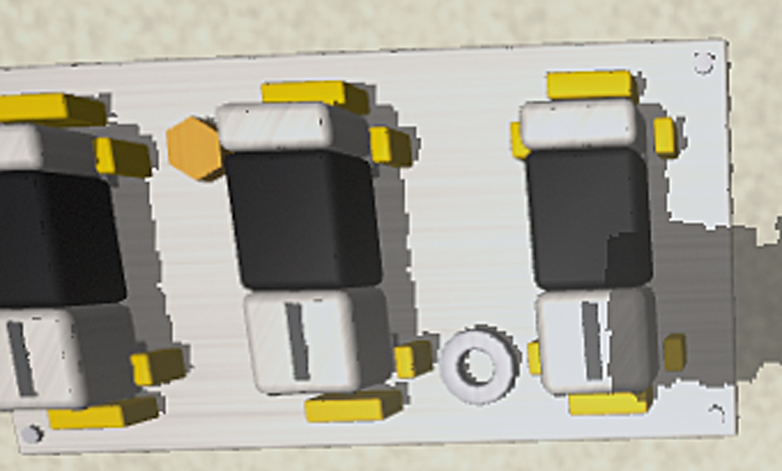

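The crop shows all units seated, and unit ends read from both views give offsets along x of about 0, -2 and -0.5 mm for units 0, 1 and 2. The bearing and nut are clear of the finger paths. Next is unit0.

```bash
cat > go.py <<'E'
import sys
from h import *
from plant import r
x,y,z,yaw,n=map(float,sys.argv[1:6]);s=r.get_state();R0=R.from_quat(s["eef_rot"])
p1=np.array([x,y,z]);T=down(yaw)
print("t",round(s["clock"],2),s["tool_pos"].round(4),"F",s["contact_force"].round(1),"M",s["moment"].round(3),"op",round(float(s["opening"]),3))
print("turn deg",np.degrees((R0.inv()*T).as_rotvec()).round(2),"shift cm in target axes",(T.inv().apply(p1-s["tool_pos"])*100).round(2))
E
python3 go.py .5742 .0145 .10 .14 1
```

```text
t 3.38 [ 0.6457 -0.037   0.294 ] F [ 0.2  0.6 -0.3] M [ 0.046  0.014 -0.038] op 0.795
turn deg [-1.24 -0.   -0.07] shift cm in target axes [19.4   6.1  -6.36]
```

Call:
drive_tool:
  deltas:
    - [[-1.2, 0, 0], [1, 0.6, -0.6], 7]
    - [[0, 0, 0], [2.5, 1, -1], 7]
    - [[0, 0, 0], [2.9, 1, -1], 7]
    - [[0, 0, 0], [3, 1, -1], 7]
    - [[0, 0, 0], [3, 1, -1], 7]
    - [[0, 0, 0], [3, 0.8, -0.9], 7]
    - [[0, 0, 0], [2.5, 0.5, -0.6], 7]
    - [[0, 0, 0], [1.5, 0.2, -0.3], 7]
    - [[0, 0, 0], [0, 0, 0], 7]
    - [[0, 0, 0], [0, 0, 0], 7]

```text
clock: 4.22
tool_pos: [0.5742, 0.0148, 0.0997]
eef_rot: [-0.049, 0.706, 0.05, 0.705]
contact_force: [0.4, 0.2, 1.2]
opening: 0.8
```

```bash
python3 go.py .5742 .0145 .036 .14 1
```

```text
t 4.22 [0.5742 0.0148 0.0997] F [0.4 0.2 1.2] M [0.036 0.006 0.013] op 0.8
turn deg [ 0.01 -0.05 -0.05] shift cm in target axes [ 6.37 -0.03 -0.01]
```

Call:
drive_tool:
  deltas:
    - [[0, 0, 0], [1, 0, 0], 7]
    - [[0, 0, 0], [1.6, 0, 0], 7]
    - [[0, 0, 0], [1.6, 0, 0], 7]
    - [[0, 0, 0], [1.2, 0, 0], 7]
    - [[0, 0, 0], [0.7, 0, 0], 7]
    - [[0, 0, 0], [0.3, 0, 0], 7]
    - [[0, 0, 0], [0, 0, 0], 5]
    - [[0, 0, 0], [0, 0, 0], 4]
    - [[0, 0, 0], [0, 0, 0], 3]
    - [[0, 0, 0], [0, 0, 0], 3]
    - [[0, 0, 0], [0, 0, 0], 3]
  force: 40

```text
clock: 5.13
tool_pos: [0.5752, 0.0137, 0.0364]
eef_rot: [-0.049, 0.705, 0.049, 0.706]
contact_force: [0.7, -0.0, 2.9]
opening: 0.499
```

```bash
python3 go.py .5742 .0145 .036 .14 1
```

```text
t 5.13 [0.5752 0.0137 0.0364] F [ 0.7 -0.   2.9] M [0.169 0.012 0.083] op 0.499
turn deg [-0.11  0.08 -0.02] shift cm in target axes [ 0.04  0.1  -0.08]
```

Call:
drive_tool:
  deltas:
    - [[0, 0, 0], [-0.4, 0, 0], 3]
    - [[0, 0, 0], [-1, 0, 0], 3]
    - [[0, 0, 0], [-1.6, 0, 0], 3]
    - [[0, 0, 0], [-2, 0, 0], 3]
    - [[0, 0, 0], [-2, 0, 0], 3]
    - [[0, 0, 0], [-1.3, 0, 0], 3]
    - [[0, 0, 0], [-0.7, 0, 0], 3]
    - [[0, 0, 0], [0, 0, 0], 3]
    - [[0, 0, 0], [0, 0, 0], 3]
    - [[0, 0, 0], [0, 0, 0], 3]

```text
clock: 5.97
tool_pos: [0.5738, 0.0131, 0.1248]
eef_rot: [-0.049, 0.706, 0.049, 0.705]
contact_force: [-0.5, -0.2, -5.2]
opening: 0.498
```

```bash
cat > m.py <<'E'
from h import *
from plant import r
s=r.get_state();ey=np.array([-np.sin(.14),np.cos(.14),0]);print(round(s["clock"],2),s["tool_pos"].round(4),"F",s["contact_force"].round(2),"My",round(float(s["moment"]@ey),4),"qd",abs(s["qd"]).max().round(3))
E
python3 m.py
```

```text
5.97 [0.5738 0.0131 0.1248] F [-0.55 -0.22 -5.22] My -0.0167 qd 0.01
```

Call:
drive_tool:
  deltas:
    - [[0, 0, 0], [0, 0, 3], 3]
    - [[0, 0, 0], [0, 0, 3], 3]
    - [[0, 0, 0], [0, 0, 0], 3]
    - [[0, 0, 0], [0, 0, 0], 3]
    - [[0, 0, 0], [0, 0, 0], 3]
    - [[0, 0, 0], [0, 0, 0], 3]
    - [[0, 0, 0], [0, 0, 0], 3]
    - [[0, 0, 0], [0, 0, 0], 3]

```text
clock: 6.63
tool_pos: [0.6332, 0.0213, 0.1255]
eef_rot: [-0.049, 0.706, 0.049, 0.705]
contact_force: [0.5, -0.1, -5.7]
opening: 0.498
```

```bash
python3 m.py
```

```text
6.63 [0.6332 0.0213 0.1255] F [ 0.47 -0.13 -5.74] My -0.0074 qd 0.008
```

Call:
drive_tool:
  deltas:
    - [[0, 0, 0], [0, 0, -3], 3]
    - [[0, 0, 0], [0, 0, -3], 3]
    - [[0, 0, 0], [0, 0, 0], 3]
    - [[0, 0, 0], [0, 0, 0], 3]
    - [[0, 0, 0], [0, 0, 0], 3]
    - [[0, 0, 0], [0, 0, 0], 3]
    - [[0, 0, 0], [0, 0, 0], 3]
    - [[0, 0, 0], [0, 0, 0], 3]

```text
clock: 7.3
tool_pos: [0.5755, 0.0135, 0.1258]
eef_rot: [-0.049, 0.705, 0.049, 0.706]
contact_force: [-0.2, -0.0, -5.0]
opening: 0.494
```

```bash
python3 m.py
```

```text
7.3 [0.5755 0.0135 0.1258] F [-0.22 -0.04 -4.96] My -0.0011 qd 0.007
```

Call:
drive_tool:
  deltas:
    - [[0, 0, 0], [0, 0, 3], 3]
    - [[0, 0, 0], [0, 0, 3], 3]
    - [[0, 0, 0], [0, 0, 0], 3]
    - [[0, 0, 0], [0, 0, 0], 3]
    - [[0, 0, 0], [0, 0, 0], 3]
    - [[0, 0, 0], [0, 0, 0], 3]
    - [[0, 0, 0], [0, 0, 0], 3]
    - [[0, 0, 0], [0, 0, 0], 3]

```text
clock: 7.97
tool_pos: [0.6334, 0.0213, 0.1257]
eef_rot: [-0.049, 0.706, 0.049, 0.705]
contact_force: [0.2, -0.6, -5.0]
opening: 0.491
```

```bash
python3 m.py
```

```text
7.97 [0.6334 0.0213 0.1257] F [ 0.17 -0.64 -4.99] My -0.0426 qd 0.005
```

Call:
drive_tool:
  deltas:
    - [[0, 0, 0], [0, 0, 0], 3]

```text
clock: 8.05
tool_pos: [0.6337, 0.0215, 0.1258]
eef_rot: [-0.049, 0.706, 0.049, 0.705]
contact_force: [0.2, -0.7, -5.0]
opening: 0.495
```

```bash
python3 m.py
```

```text
8.05 [0.6337 0.0215 0.1258] F [ 0.15 -0.66 -4.98] My -0.0422 qd 0.004
```

Call:
drive_tool:
  deltas:
    - [[0, 0, 0], [0, 0, -3], 3]
    - [[0, 0, 0], [0, 0, -3], 3]
    - [[0, 0, 0], [0, 0, 0], 3]
    - [[0, 0, 0], [0, 0, 0], 3]
    - [[0, 0, 0], [0, 0, 0], 3]
    - [[0, 0, 0], [0, 0, 0], 3]
    - [[0, 0, 0], [0, 0, 0], 3]
    - [[0, 0, 0], [0, 0, 0], 3]

```text
clock: 8.72
tool_pos: [0.5755, 0.0135, 0.1258]
eef_rot: [-0.049, 0.705, 0.049, 0.706]
contact_force: [0.1, -0.7, -4.8]
opening: 0.495
```

```bash
python3 m.py; python3 go.py .5742 .0145 .037 .14 1
```

```text
8.72 [0.5755 0.0135 0.1258] F [ 0.09 -0.73 -4.84] My -0.0504 qd 0.006
t 8.72 [0.5755 0.0135 0.1258] F [ 0.1 -0.7 -4.8] M [-0.012 -0.053  0.027] op 0.495
turn deg [-0.13  0.06 -0.01] shift cm in target axes [ 8.88  0.11 -0.11]
```

Call:
drive_tool:
  deltas:
    - [[0, 0, 0], [0, 0, 0], 3]

```text
clock: 8.8
tool_pos: [0.5751, 0.0134, 0.1257]
eef_rot: [-0.049, 0.705, 0.049, 0.706]
contact_force: [0.6, -0.6, -5.0]
opening: 0.493
```

```bash
python3 m.py; python3 go.py .5742 .0145 .037 .14 1
```

```text
8.8 [0.5751 0.0134 0.1257] F [ 0.58 -0.6  -4.99] My -0.025 qd 0.006
t 8.8 [0.5751 0.0134 0.1257] F [ 0.6 -0.6 -5. ] M [-0.004 -0.026  0.005] op 0.493
turn deg [-0.13  0.03 -0.01] shift cm in target axes [ 8.87  0.12 -0.08]
```

No difference between the directions beyond the noise, so unit0 is sound. I lower it back.

Call:
drive_tool:
  deltas:
    - [[0, 0, 0], [1, 0, 0], 3]
    - [[0, 0, 0], [2, 0, 0], 3]
    - [[0, 0, 0], [2, 0, 0], 3]
    - [[0, 0, 0], [1.7, 0, 0], 3]
    - [[0, 0, 0], [1, 0, 0], 3]
    - [[0, 0, 0], [0.5, 0, 0], 3]
    - [[0, 0, 0], [0.4, 0, 0], 3]
    - [[0, 0, 0], [0.3, 0, 0], 3]
    - [[0, 0, 0], [0.1, 0, 0], 3]
    - [[0, 0, 0], [0, 0, 0], 3]
    - [[0, 0, 0], [0, 0, 0], 3]

```text
clock: 9.72
tool_pos: [0.5752, 0.0134, 0.0364]
eef_rot: [-0.049, 0.705, 0.049, 0.706]
contact_force: [-0.1, 0.5, -2.3]
opening: 0.495
```

```bash
python3 m.py
```

```text
9.72 [0.5752 0.0134 0.0364] F [-0.06  0.51 -2.32] My 0.0669 qd 0.002
```

Call:
drive_tool:
  deltas:
    - [[0, 0, 0], [0.1, 0, 0], 3]
    - [[0, 0, 0], [0, 0, 0], 3]
    - [[0, 0, 0], [0, 0, 0], 5]
    - [[0, 0, 0], [0, 0, 0], 6.5]
    - [[0, 0, 0], [0, 0, 0], 6.5]
    - [[0, 0, 0], [-1, 0, 0], 7]
    - [[0, 0, 0], [-2, 0, 0], 7]
    - [[0, 0, 0], [-2, 0, 0], 7]
    - [[0, 0, 0], [-1.5, -1, 0], 7]

```text
clock: 10.47
tool_pos: [0.5764, 0.0061, 0.1017]
eef_rot: [-0.049, 0.705, 0.051, 0.706]
contact_force: [0.9, 1.0, 1.1]
opening: 0.793
```

Call:
drive_tool:
  deltas:
    - [[0, 0, 0], [0, -1.8, 0], 7]
    - [[0, 0, 0], [0, -2.2, -0.1], 7]
    - [[0, 0, 0], [0, -2.4, -0.1], 7]
    - [[0, 0, 0], [0, -2.2, -0.1], 7]
    - [[0, 0, 0], [0, -1.4, 0], 7]
    - [[0, 0, 0], [0, -0.4, 0], 7]
    - [[0, 0, 0], [0, 0, 0], 7]
    - [[0, 0, 0], [0, 0, 0], 7]

```text
clock: 11.13
tool_pos: [0.5874, -0.0988, 0.1]
eef_rot: [-0.048, 0.705, 0.049, 0.706]
contact_force: [-1.4, 0.7, 0.4]
opening: 0.794
```

```bash
python3 go.py .5879 -.0995 .036 .14 1; python3 snap.py w4
```

```text
t 11.13 [ 0.5874 -0.0988  0.1   ] F [-1.4  0.7  0.4] M [ 0.086 -0.001 -0.023] op 0.794
turn deg [-0.09  0.03 -0.07] shift cm in target axes [ 6.4  -0.08  0.04]
11.1333 [ 0.5874 -0.0988  0.1   ] [-0.      0.0007 -0.0001] M [ 0.086 -0.001 -0.023]
```

View pics/w4.png

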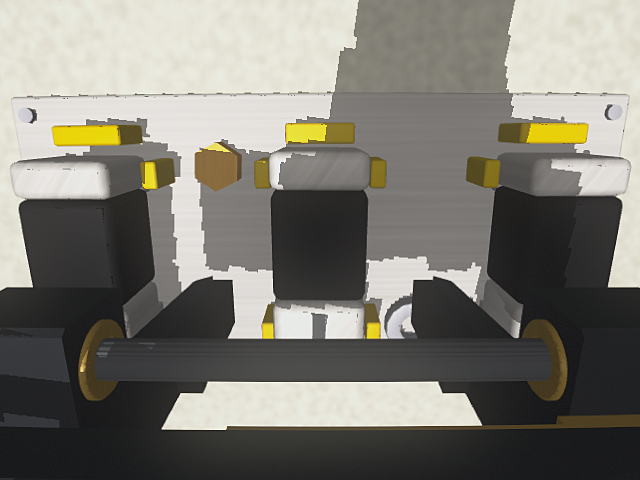

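The view shows unit1 centred between the fingers at column 320 and unit0 (right) back inside its lugs, level with unit2 (left). I descend, grip, lift and shake unit1.

Call:
drive_tool:
  deltas:
    - [[0, 0, 0], [1, -0.1, 0], 7]
    - [[0, 0, 0], [1.6, 0, 0], 7]
    - [[0, 0, 0], [1.6, 0, 0], 7]
    - [[0, 0, 0], [1.2, 0, 0], 7]
    - [[0, 0, 0], [0.7, 0, 0], 7]
    - [[0, 0, 0], [0.3, 0, 0], 7]
    - [[0, 0, 0], [0, 0, 0], 5]
    - [[0, 0, 0], [0, 0, 0], 4]
    - [[0, 0, 0], [0, 0, 0], 3]
    - [[0, 0, 0], [0, 0, 0], 3]
    - [[0, 0, 0], [0, 0, 0], 3]
  force: 40

```text
clock: 12.1
tool_pos: [0.5879, -0.1009, 0.0364]
eef_rot: [-0.049, 0.705, 0.049, 0.706]
contact_force: [0.2, 0.6, 1.9]
opening: 0.496
```

Call:
drive_tool:
  deltas:
    - [[0, 0, 0], [-0.4, 0, 0], 3]
    - [[0, 0, 0], [-1, 0, 0], 3]
    - [[0, 0, 0], [-1.6, 0, 0], 3]
    - [[0, 0, 0], [-2, 0, 0], 3]
    - [[0, 0, 0], [-2, 0, 0], 3]
    - [[0, 0, 0], [-1.3, 0, 0], 3]
    - [[0, 0, 0], [-0.7, 0, 0], 3]
    - [[0, 0, 0], [0, 0, 0], 3]
    - [[0, 0, 0], [0, 0, 0], 3]
    - [[0, 0, 0], [0, 0, 0], 3]

```text
clock: 12.93
tool_pos: [0.5865, -0.1011, 0.1248]
eef_rot: [-0.049, 0.706, 0.049, 0.705]
contact_force: [0.4, -0.2, -5.6]
opening: 0.495
```

```bash
python3 m.py
```

```text
12.93 [ 0.5865 -0.1011  0.1248] F [ 0.36 -0.22 -5.59] My 0.0392 qd 0.01
```

Call:
drive_tool:
  deltas:
    - [[0, 0, 0], [0, 0, 3], 3]
    - [[0, 0, 0], [0, 0, 3], 3]
    - [[0, 0, 0], [0, 0, 0], 3]
    - [[0, 0, 0], [0, 0, 0], 3]
    - [[0, 0, 0], [0, 0, 0], 3]
    - [[0, 0, 0], [0, 0, 0], 3]
    - [[0, 0, 0], [0, 0, 0], 3]
    - [[0, 0, 0], [0, 0, 0], 3]

```text
clock: 13.6
tool_pos: [0.646, -0.0931, 0.1255]
eef_rot: [-0.049, 0.706, 0.049, 0.705]
contact_force: [0.6, -1.3, -4.5]
opening: 0.5
```

```bash
python3 m.py
```

```text
13.6 [ 0.646  -0.0931  0.1255] F [ 0.59 -1.34 -4.47] My 0.0642 qd 0.01
```

Call:
drive_tool:
  deltas:
    - [[0, 0, 0], [0, 0, -3], 3]
    - [[0, 0, 0], [0, 0, -3], 3]
    - [[0, 0, 0], [0, 0, 0], 3]
    - [[0, 0, 0], [0, 0, 0], 3]
    - [[0, 0, 0], [0, 0, 0], 3]
    - [[0, 0, 0], [0, 0, 0], 3]
    - [[0, 0, 0], [0, 0, 0], 3]
    - [[0, 0, 0], [0, 0, 0], 3]

```text
clock: 14.27
tool_pos: [0.5882, -0.1008, 0.1258]
eef_rot: [-0.049, 0.705, 0.049, 0.706]
contact_force: [-0.7, 0.5, -5.5]
opening: 0.501
```

```bash
python3 m.py
```

```text
14.27 [ 0.5882 -0.1008  0.1258] F [-0.66  0.5  -5.49] My -0.0381 qd 0.008
```

Call:
drive_tool:
  deltas:
    - [[0, 0, 0], [0, 0, 3], 3]
    - [[0, 0, 0], [0, 0, 3], 3]
    - [[0, 0, 0], [0, 0, 0], 3]
    - [[0, 0, 0], [0, 0, 0], 3]
    - [[0, 0, 0], [0, 0, 0], 3]
    - [[0, 0, 0], [0, 0, 0], 3]
    - [[0, 0, 0], [0, 0, 0], 3]
    - [[0, 0, 0], [0, 0, 0], 3]

```text
clock: 14.93
tool_pos: [0.6461, -0.0931, 0.1256]
eef_rot: [-0.049, 0.706, 0.049, 0.705]
contact_force: [0.8, -0.8, -5.5]
opening: 0.495
```

```bash
python3 m.py
```

```text
14.93 [ 0.6461 -0.0931  0.1256] F [ 0.81 -0.76 -5.46] My -0.0095 qd 0.008
```

Call:
drive_tool:
  deltas:
    - [[0, 0, 0], [0, 0, -3], 3]
    - [[0, 0, 0], [0, 0, -3], 3]
    - [[0, 0, 0], [0, 0, 0], 3]
    - [[0, 0, 0], [0, 0, 0], 3]
    - [[0, 0, 0], [0, 0, 0], 3]
    - [[0, 0, 0], [0, 0, 0], 3]
    - [[0, 0, 0], [0, 0, 0], 3]
    - [[0, 0, 0], [0, 0, 0], 3]

```text
clock: 15.6
tool_pos: [0.5882, -0.1008, 0.1258]
eef_rot: [-0.049, 0.705, 0.049, 0.706]
contact_force: [-0.3, 0.2, -5.2]
opening: 0.493
```

```bash
python3 m.py; python3 go.py .5879 -.0995 .036 .14 1
```

```text
15.6 [ 0.5882 -0.1008  0.1258] F [-0.33  0.15 -5.25] My -0.0361 qd 0.005
t 15.6 [ 0.5882 -0.1008  0.1258] F [-0.3  0.2 -5.2] M [ 0.022 -0.033 -0.039] op 0.493
turn deg [-0.12  0.06 -0.01] shift cm in target axes [ 8.98  0.13 -0.02]
```

The means differ by about 0.06, but the noise is large. I average more readings, using camera calls to let time pass.

```bash
cat > mm.py <<'E'
from h import *
from plant import r
ey=np.array([-np.sin(.14),np.cos(.14),0]);v=[];w=[]
for i in range(14):
    s=r.get_state();v.append(s["moment"]@ey);w.append(s["contact_force"][2]);r.snapshot("wrist")
print(round(s["clock"],2),"My mean",np.mean(v).round(4),"sd",np.std(v).round(4),"Fz",np.mean(w).round(2))
E
python3 mm.py
```

```text
16.25 My mean -0.0454 sd 0.032 Fz -5.61
```

Call:
drive_tool:
  deltas:
    - [[0, 0, 0], [0, 0, 3], 3]
    - [[0, 0, 0], [0, 0, 3], 3]
    - [[0, 0, 0], [0, 0, 0], 3]
    - [[0, 0, 0], [0, 0, 0], 3]
    - [[0, 0, 0], [0, 0, 0], 3]
    - [[0, 0, 0], [0, 0, 0], 3]
    - [[0, 0, 0], [0, 0, 0], 3]

```text
clock: 16.88
tool_pos: [0.6456, -0.0933, 0.1255]
eef_rot: [-0.049, 0.706, 0.048, 0.705]
contact_force: [0.2, 1.0, -5.6]
opening: 0.491
```

```bash
python3 mm.py
```

```text
17.53 My mean 0.0125 sd 0.0339 Fz -5.24
```

Call:
drive_tool:
  deltas:
    - [[0, 0, 0], [0, 0, -3], 3]
    - [[0, 0, 0], [0, 0, -3], 3]
    - [[0, 0, 0], [0, 0, 0], 3]
    - [[0, 0, 0], [0, 0, 0], 3]
    - [[0, 0, 0], [0, 0, 0], 3]
    - [[0, 0, 0], [0, 0, 0], 3]
    - [[0, 0, 0], [0, 0, 0], 3]

```text
clock: 18.17
tool_pos: [0.5887, -0.1007, 0.1259]
eef_rot: [-0.049, 0.705, 0.049, 0.706]
contact_force: [0.3, 1.1, -4.6]
opening: 0.496
```

```bash
python3 mm.py;python3 go.py .5879 -.0995 .036 .14 1
```

```text
18.82 My mean -0.0415 sd 0.0333 Fz -5.16
t 18.87 [ 0.5875 -0.1011  0.1257] F [ 0.2 -0.  -5.3] M [ 0.047 -0.019 -0.01 ] op 0.494
turn deg [-0.13  0.   -0.  ] shift cm in target axes [8.97 0.15 0.06]
```

Call:
drive_tool:
  deltas:
    - [[0, 0, 0], [0, 0, 3], 3]
    - [[0, 0, 0], [0, 0, 3], 3]
    - [[0, 0, 0], [0, 0, 0], 3]
    - [[0, 0, 0], [0, 0, 0], 3]
    - [[0, 0, 0], [0, 0, 0], 3]
    - [[0, 0, 0], [0, 0, 0], 3]
    - [[0, 0, 0], [0, 0, 0], 3]

```text
clock: 19.45
tool_pos: [0.6456, -0.0933, 0.1254]
eef_rot: [-0.049, 0.706, 0.048, 0.705]
contact_force: [0.9, -0.1, -5.4]
opening: 0.496
```

```bash
python3 mm.py
```

```text
20.1 My mean 0.0371 sd 0.0339 Fz -5.51
```

Call:
drive_tool:
  deltas:
    - [[0, 0, 0], [0, 0, -3], 3]
    - [[0, 0, 0], [0, 0, -3], 3]
    - [[0, 0, 0], [0, 0, 0], 3]
    - [[0, 0, 0], [0, 0, 0], 3]
    - [[0, 0, 0], [0, 0, 0], 3]
    - [[0, 0, 0], [0, 0, 0], 3]
    - [[0, 0, 0], [0, 0, 0], 3]

```text
clock: 20.73
tool_pos: [0.5887, -0.1006, 0.1259]
eef_rot: [-0.049, 0.705, 0.049, 0.706]
contact_force: [-0.2, 0.2, -5.6]
opening: 0.497
```

```bash
python3 mm.py;python3 go.py .5879 -.0995 .036 .14 1
```

```text
21.38 My mean -0.0606 sd 0.0237 Fz -5.05
t 21.43 [ 0.5875 -0.101   0.1257] F [ 0.7 -0.3 -5.4] M [ 0.019 -0.065 -0.025] op 0.493
turn deg [-0.13  0.   -0.  ] shift cm in target axes [8.97 0.14 0.06]
```

The means are + strokes 0.013 and 0.037, − strokes -0.045, -0.042 and -0.061. That is a difference of about 0.07 with the right sign, so unit1 is the loose one. I carry it past the cradle's far side for a second view of the cradle.

```bash
python3 - <<'E'
from h import *
from plant import r
s=r.get_state();R0=R.from_quat(s["eef_rot"])
for q in rows(s["tool_pos"],R0,np.array([.61,.32,.24]),down(-.159),18)[::3]:print(q)
E
```

```text
[[0.94, -0.0, -0.0], [-0.63, 2.3, 0.45]]
[[0.94, -0.0, -0.0], [-0.63, 2.32, 0.33]]
[[0.94, -0.0, -0.0], [-0.63, 2.33, 0.22]]
[[0.94, -0.0, -0.0], [-0.64, 2.34, 0.1]]
[[0.94, -0.0, -0.0], [-0.64, 2.34, -0.02]]
[[0.94, -0.0, -0.0], [-0.64, 2.34, -0.13]]
```

Call:
drive_tool:
  deltas:
    - [[0.3, 0, 0], [-0.8, 0.8, 0.3], 3]
    - [[0.9, 0, 0], [-0.8, 1.6, 0.4], 3]
    - [[0.9, 0, 0], [-0.8, 2.3, 0.4], 3]
    - [[1, 0, 0], [-0.8, 2.4, 0.4], 3]
    - [[1, 0, 0], [-0.8, 2.6, 0.3], 3]
    - [[1, 0, 0], [-0.8, 2.6, 0.3], 3]
    - [[1, 0, 0], [-0.8, 2.6, 0.3], 3]
    - [[1, 0, 0], [-0.8, 2.6, 0.2], 3]
    - [[1, 0, 0], [-0.7, 2.6, 0.2], 3]
    - [[1, 0, 0], [-0.6, 2.6, 0.2], 3]

```text
clock: 22.27
tool_pos: [0.6024, 0.1303, 0.204]
eef_rot: [0.008, 0.707, -0.007, 0.707]
contact_force: [-0.0, -0.3, -5.8]
opening: 0.495
```

Call:
drive_tool:
  deltas:
    - [[1, 0, 0], [-0.6, 2.6, 0.1], 3]
    - [[1, 0, 0], [-0.6, 2.6, 0.1], 3]
    - [[1, 0, 0], [-0.6, 2.6, 0], 3]
    - [[1, 0, 0], [-0.6, 2.6, 0], 3]
    - [[1, 0, 0], [-0.6, 2.6, 0], 3]
    - [[1, 0, 0], [-0.4, 2.6, -0.1], 3]
    - [[1, 0, 0], [-0.2, 2.2, -0.1], 3]
    - [[1, 0, 0], [0, 1.4, -0.1], 3]
    - [[0, 0, 0], [0, 0.5, 0], 3]
    - [[0, 0, 0], [0, 0, 0], 3]
    - [[0, 0, 0], [0, 0, 0], 3]
    - [[0, 0, 0], [0, 0, 0], 3]

```text
clock: 23.27
tool_pos: [0.6177, 0.322, 0.2386]
eef_rot: [0.057, 0.705, -0.058, 0.705]
contact_force: [-0.5, -0.6, -5.5]
opening: 0.491
```

```bash
python3 snap.py w5; python3 - <<'E'
from h import *
for n in("w5",):
    d=dict(np.load(n+".npz"));C=cam(d,d);im=d["color"]
    for c,a,rc in blobs(yellow(im),40):print("Y",np.round(c,1),a,np.round(rc[1]),"z34:",np.round(plane(d,c,C,.034),4)[:2])
E
```

```text
23.2667 [0.6177 0.322  0.2386] [0.0001 0.     0.0001] M [-0.064 -0.033 -0.018]
Y [188.   68.8] 646 [45. 16.] z34: [0.492  0.2349]
Y [153.8  91.8] 177 [20. 11.] z34: [0.5042 0.2034]
Y [223.7  91.5] 180 [17. 10.] z34: [0.5136 0.2593]
Y [229.7 199.1] 144 [16.  9.] z34: [0.5998 0.2451]
Y [163.9 199.3] 131 [16.  8.] z34: [0.5907 0.189 ]
Y [198.5 219.5] 379 [ 9. 37.] z34: [0.6129 0.2142]
Y [ 22.1 249.1] 117 [15.  8.] z34: [0.6134 0.0496]
Y [ 10.4 276.3] 229 [10. 24.] z34: [0.6365 0.0292]
```

View pics/w5.png

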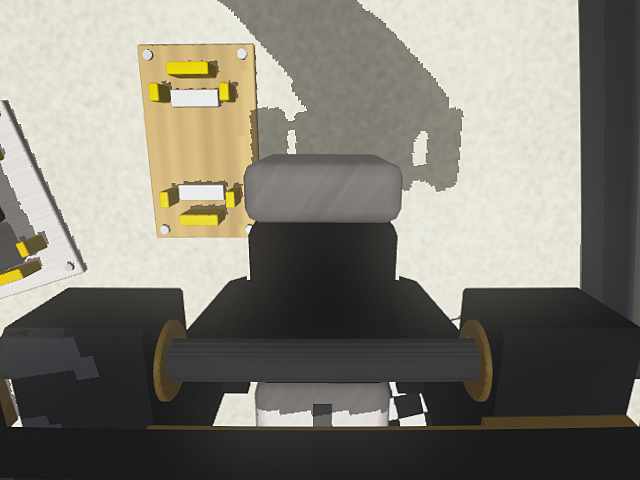

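w5 shows the four cradle lugs at (154,92), (224,92), (230,199) and (164,199). They agree with w2 to within 1 mm. The held unit's near end is at row ~157 and the black edge at row ~222, so I compute the grip offset from those.

```bash
python3 - <<'E'
from h import *
d=dict(np.load("w5.npz"));T=np.array(d["tool_from_camera"]);g=d["color"].max(2).astype(float)
def tp(uv,X): 
    o,v=ray(d,uv,T);return (o+v*(X-o[0])/v[0])*1000
p=g[130:260,300:345].mean(1);dv=np.diff(p);k=np.argsort(-abs(dv))[:8];print(sorted((int(i)+130,int(dv[i])) for i in k))
for row in(155,157,222):print(row,tp((322,row),-.0276).round(1))
for col in(246,401):print(col,tp((col,200),-.0276).round(1))
E
python3 go.py .5522 .2241 .10 -.164 1
```

```text
[(153, -28), (154, -7), (162, 5), (163, 5), (165, 5), (220, -12), (221, -25), (222, -31)]
155 [-27.6   0.9 -56.7]
157 [-27.6   0.9 -56.2]
222 [-27.6   0.9 -38.6]
246 [-27.6 -19.7 -44.7]
401 [-27.6  22.4 -44.7]
t 23.32 [0.6178 0.322  0.2387] F [-0.3  0.1 -4.6] M [-0.042 -0.024 -0.025] op 0.498
turn deg [0.07 0.01 0.1 ] shift cm in target axes [ 13.87 -10.73  -4.88]
```

Call:
drive_tool:
  deltas:
    - [[0, 0, 0], [0.8, -0.7, -0.3], 3]
    - [[0, 0, 0], [1.6, -1.4, -0.6], 3]
    - [[0, 0, 0], [2, -1.6, -0.8], 3]
    - [[0, 0, 0], [2.1, -1.7, -0.8], 3]
    - [[0, 0, 0], [2.1, -1.7, -0.8], 3]
    - [[0, 0, 0], [2.1, -1.6, -0.8], 3]
    - [[0, 0, 0], [1.8, -1.4, -0.5], 3]
    - [[0, 0, 0], [1.4, -0.8, -0.3], 3]
    - [[0, 0, 0], [0, 0, 0], 3]
    - [[0, 0, 0], [0, 0, 0], 3]
    - [[0, 0, 0], [0, 0, 0], 3]

```text
clock: 24.23
tool_pos: [0.5533, 0.2256, 0.101]
eef_rot: [0.058, 0.704, -0.056, 0.706]
contact_force: [0.3, -0.2, -4.6]
opening: 0.492
```

```bash
python3 go.py .5520 .2229 .0365 -.164 1
```

```text
t 24.23 [0.5533 0.2256 0.101 ] F [ 0.3 -0.2 -4.6] M [ 0.019 -0.084 -0.021] op 0.492
turn deg [ 0.16  0.15 -0.16] shift cm in target axes [ 6.45 -0.29 -0.08]
```

Call:
drive_tool:
  deltas:
    - [[0.1, 0.1, -0.1], [0.6, -0.2, -0.1], 3]
    - [[0, 0, 0], [1.2, 0, 0], 3]
    - [[0, 0, 0], [1.2, 0, 0], 3]
    - [[0, 0, 0], [0.6, 0, 0], 3]
    - [[0, 0, 0], [0, 0, 0], 3]
    - [[0, 0, 0], [0, 0, 0], 3]
    - [[0, 0, 0], [0, 0, 0], 3]
    - [[0, 0, 0], [0, 0, 0], 3]

```text
clock: 24.9
tool_pos: [0.5506, 0.2229, 0.064]
eef_rot: [0.057, 0.705, -0.058, 0.704]
contact_force: [-0.4, 0.6, -4.6]
opening: 0.497
```

```bash
python3 go.py .5520 .2229 .0365 -.164 1; python3 snap.py w6;python3 go.py .5520 .2229 .0365 -.164 1
```

```text
t 24.9 [0.5506 0.2229 0.064 ] F [-0.4  0.6 -4.6] M [ 0.014 -0.072 -0.044] op 0.497
turn deg [ 0.09 -0.06  0.06] shift cm in target axes [2.75 0.02 0.14]
24.9 [0.5506 0.2229 0.064 ] [ 0.     -0.0001  0.0001] M [ 0.014 -0.072 -0.044]
t 24.95 [0.5506 0.2229 0.0642] F [ 0.4  0.1 -5.8] M [-0.022 -0.064  0.018] op 0.496
turn deg [ 0.09 -0.05  0.06] shift cm in target axes [2.77 0.02 0.13]
```

View pics/w6.png

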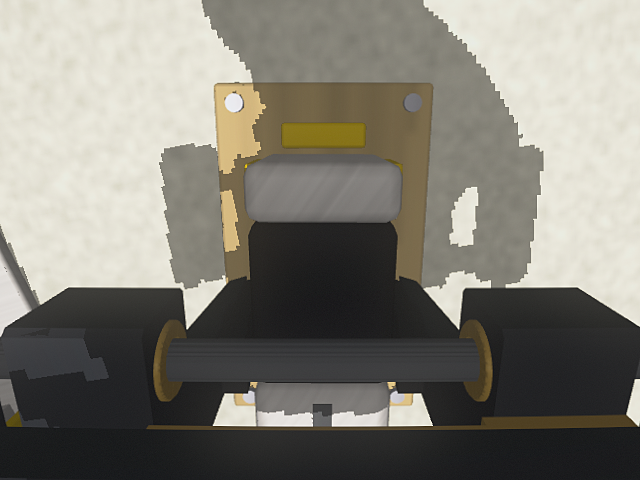

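w6: the cradle's near stop spans columns 282 to 365 and the held unit 246 to 401. Both are centred on 323.5, so y is right. I check x from the stop's inner edge.

```bash
python3 - <<'E'
from h import *
d=dict(np.load("w6.npz"));T=np.array(d["tool_from_camera"]);m=yellow(d["color"])
def tp(uv,X): 
    o,v=ray(d,uv,T);return (o+v*(X-o[0])/v[0])*1000
rr=np.where(m[:,300:350].mean(1)>.5)[0];print(rr.min(),rr.max())
for row in(rr.min()-.5,rr.max()+.5):print(row,tp((323,row),.030).round(1))
g=d["color"].max(2)[100:180,300:345].astype(float).mean(1);print(g[20:60].round())
E
```

```text
123 147
122.5 [ 30.    1.2 -65.8]
147.5 [ 30.    1.2 -56.1]
[112. 111. 104. 125. 132. 134. 138. 137. 137. 137. 136. 136. 136. 136.
 136. 135. 135. 135. 135. 135. 134. 134. 134. 134. 133. 125. 115. 107.
 103. 112. 112. 112. 112. 110.  94.  92.  93.  94.  94.  94.]
```

Call:
drive_tool:
  deltas:
    - [[0.1, 0, 0], [0.3, 0, 0.13], 3]
    - [[0, 0, 0], [0.5, 0, 0], 3]
    - [[0, 0, 0], [0.3, 0, 0], 3]
    - [[0, 0, 0], [0.2, 0, 0], 3]
    - [[0, 0, 0], [0.2, 0, 0], 3]
    - [[0, 0, 0], [0.1, 0, 0], 3]
    - [[0, 0, 0], [0, 0, 0], 3]
    - [[0, 0, 0], [0, 0, 0], 3]

```text
clock: 25.62
tool_pos: [0.5515, 0.2225, 0.0477]
eef_rot: [0.057, 0.705, -0.059, 0.704]
contact_force: [1.2, -0.1, -4.3]
opening: 0.496
```

```bash
python3 go.py .5520 .2229 .0365 -.164 1
```

```text
t 25.62 [0.5515 0.2225 0.0477] F [ 1.2 -0.1 -4.3] M [ 0.022 -0.045 -0.032] op 0.496
turn deg [-0.01 -0.1   0.09] shift cm in target axes [1.12 0.05 0.04]
```

The unit is past the stop tops with no added force. I lower it the rest of the way.

Call:
drive_tool:
  deltas:
    - [[0, 0, 0], [0.3, 0, 0], 3]
    - [[0, 0, 0], [0.3, 0, 0], 3]
    - [[0, 0, 0], [0.3, 0, 0], 3]
    - [[0, 0, 0], [0.2, 0, 0], 3]
    - [[0, 0, 0], [0.1, 0, 0], 3]
    - [[0, 0, 0], [0, 0, 0], 3]
    - [[0, 0, 0], [0, 0, 0], 3]
    - [[0, 0, 0], [0, 0, 0], 3]

```text
clock: 26.28
tool_pos: [0.5513, 0.2224, 0.0363]
eef_rot: [0.057, 0.705, -0.059, 0.704]
contact_force: [-2.6, -0.9, 4.8]
opening: 0.498
```

```bash
python3 go.py .5520 .2229 .0365 -.164 1
```

```text
t 26.28 [0.5513 0.2224 0.0363] F [-2.6 -0.9  4.8] M [-0.187  0.447  0.047] op 0.498
turn deg [-0.01 -0.1   0.11] shift cm in target axes [-0.02  0.06  0.06]
```

Supported at the seated height (TCP 36.3 mm, as in the rack), the unit is released. I raise and look.

Call:
drive_tool:
  deltas:
    - [[0, 0, 0], [0, 0, 0], 4.8]
    - [[0, 0, 0], [0, 0, 0], 5.5]
    - [[0, 0, 0], [0, 0, 0], 7]
    - [[0, 0, 0], [0, 0, 0], 7]
    - [[0, 0, 0], [-0.6, 0, 0], 7]
    - [[0, 0, 0], [-2, 0, 0], 7]
    - [[0, 0, 0], [-3, 0, 0], 7]
    - [[0, 0, 0], [-3, 0, 0], 7]
    - [[0, 0, 0], [-3, 0, 0], 7]
    - [[0, 0, 0], [-3, 0, 0], 7]
    - [[0, 0, 0], [-3, 0, 1], 7]
    - [[0, 0, 0], [-2, 0, 2], 7]

```text
clock: 27.28
tool_pos: [0.5804, 0.2193, 0.2354]
eef_rot: [0.057, 0.705, -0.057, 0.704]
contact_force: [0.1, -0.1, 0.4]
opening: 0.79
```

Call:
drive_tool:
  deltas:
    - [[0, 0, 0], [0, -1.5, 3], 7]
    - [[0, 0, 0], [0, -2, 3], 7]
    - [[0, 0, 0], [0, -2, 2], 7]
    - [[0, 0, 0], [0, -2, 0], 7]
    - [[0, 0, 0], [0, -1, 0], 7]
    - [[0, 0, 0], [0, 0, 0], 7]
    - [[0, 0, 0], [0, 0, 0], 7]
    - [[0, 0, 0], [0, 0, 0], 7]

```text
clock: 27.95
tool_pos: [0.6459, 0.1235, 0.232]
eef_rot: [0.057, 0.706, -0.057, 0.704]
contact_force: [-0.0, -0.4, -0.4]
opening: 0.792
```

```bash
python3 snap.py w7; python3 - <<'E'
from h import *
d=dict(np.load("w7.npz"));C=cam(d,d);g=d["color"].max(2).astype(int)
for nm,c,yaw in(("cradle",(.5522,.2241,0),-.164),("nest0",(.5742,.0145,0),.14)):
  c=np.array(c);ex=np.array([np.cos(yaw),np.sin(yaw),0]);ey=np.array([-ex[1],ex[0],0])
  def prof(f,t):
    v=[]
    for x in t:
        u,w=np.round(proj(d,f(x/1000),C)).astype(int);v.append(g[w,u] if 0<=u<640 and 0<=w<480 else -1)
    dv=np.diff(v);k=np.argsort(-abs(dv))[:7];return sorted((float(t[j]),int(dv[j])) for j in k)
  for o in(-12,12):print(nm,o,prof(lambda x:c+ex*x+ey*o/1000+[0,0,.064],np.arange(-70,71,1.)))
E
```

```text
27.95 [0.6459 0.1235 0.232 ] [ 0.0001  0.0001 -0.    ] M [0.014 0.026 0.023]
cradle -12 [(-42.0, 207), (-40.0, -28), (-39.0, -59), (-38.0, -42), (14.0, 64), (56.0, 39), (64.0, -32)]
cradle 12 [(-42.0, 199), (-40.0, -35), (-38.0, -77), (14.0, 62), (15.0, 61), (28.0, -121), (55.0, 40)]
nest0 -12 [(-68.0, -61), (-54.0, -72), (-39.0, -87), (-37.0, -75), (15.0, 118), (54.0, -81), (56.0, 81)]
nest0 12 [(-68.0, -76), (-67.0, 103), (-54.0, -54), (-53.0, 54), (-38.0, -72), (14.0, 81), (56.0, 88)]
```

View pics/w7.png

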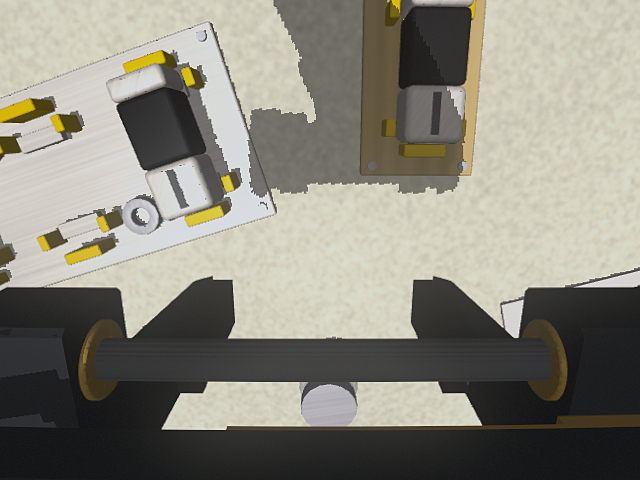

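```bash
python3 -c "
from plant import r
print(r.get_state()['clock'],r.finish_job())"
```

```text
the job is handed in; nothing more can be done
28.0 None
```

I found the loose gear in the middle unit (nest1). That unit now lies in the rework cradle, and I handed the job in at 28 s of the 72 s allowed.

- **nest0:** I lifted and shook it. The moment showed no difference between strokes one way and the other beyond the noise, from five readings. It went back into its nest at its starting height.
- **nest1:** The averaged moment about y was about +0.01 to +0.04 N m after +x strokes and -0.04 to -0.06 N m after -x strokes. That is a difference of about 0.07 N m with the expected sign, so a piece is moving.
- **Cradle:** It went in past the end stops without touching them. I released it at TCP height 36.3 mm, the same as a seated unit in the rack.
- **nest2:** I did not lift or shake this unit, because the loose one had already been found. Its soundness is inferred, not felt.

**Last checks:** In the final picture the unit lies between the cradle's stops, centred along x to about 1 mm. The patch edges on it and on nest0's unit fit a top face 64 mm up, so both look fully down. The bearing was in place. The nut was not in that view; I last saw it in place just before lifting nest1's unit.

**Disagreements:** The single moment readings were noisy, about 0.03 N m. Just before I released the unit in the cradle there was a brief moment of 0.45 N m, probably from one bar touching first. The top camera put the cradle about 2 mm off from the wrist camera, and I used the wrist camera.

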